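# Turn the circuit board over in its rework frame and lock it

### The arm

A 6-joint arm with a two-finger parallel gripper is mounted at the origin on a cart in front of the work surface, level with it; the furniture and walls round the work are solid. World frame = base frame: x ahead of the robot, y to its left, z up, the work surface at z = 0. Lengths are in m, angles in rad, forces in N, time in s.
With the tool pointing down it reaches from about 0.35 to 0.85 m from the base axis. Payload 8.1 kg.
Tool frame: the origin (TCP) lies at the centre of the arm's flange, where the gripper is bolted on; the fingertips stand 186 mm ahead of it and the grasp point (between the pads) lies 167 mm ahead of it; z points along the fingers, y is the line along which they close (so a half turn about z gives the same grasp; the last joint's range is limited). The gripper opens to 93 mm and grips with 3 to 60 N. Pads are 15 mm wide; open, the fingers measure 128 mm over their backs; the gripper's body (75 mm by 188 mm) begins 65 mm behind the grasp point.
Start: joints at [1.033, 0.13, 1.488, -0, 1.523, -0.085], TCP at [0.262, 0.54, 0.405] pointing down, gripper open.
Joint ranges: [-2.96, 2.96], [-0.89, 2.26], [0.02, 2.5], [-1.34, 4.48], [0, 2.73], [-2.66, 2.66]. Speed limits (rad/s): [2.39, 2.39, 2.79, 3.14, 3.14, 3.14].

### API

Orientations are given as a rotation vector (axis times angle).
In Python, from plant import robot gives the robot as it stands.
- The arm moves only by the tool apply_moves, never from a script. Its argument "series" is a list of rows, each a list of 2 entries, a list of its own where there are three numbers: the shift along the tool's x, y, z in mm, then the turn, a rotation vector about the tool's x, y, z in rad. A call has 1 to 12 rows; each row shifts and turns the commanded pose from where the row before left it, along the tool's axes as they then stand; what a row does not reach is not made up. A row lasts 1/12 s, in which the tool goes at most 41.7 mm and 7.16 degrees, less where a joint would pass 70% of its speed; a pose out of reach is approached as far as the arm can. A call is refused whole if a number of a shift passes 41.7 or a number of a turn 0.125, either way. A call with a gripper value outside its range is refused whole. "claw" is the opening, from 0 (shut) to 1 (fully open), set as the call begins (left out, the last holds). The fingers move at their own pace and stop on an object; "newtons" is the grip in N (left out, the last holds). Time passes only in rows, so rows that do not move let the fingers close. It gives the time, the measured TCP pose, the force, the opening and the grip force at its end, in the units of the state.
- robot.read_state(): the state, without advancing time (a new reading comes with each control period).
- robot.read_camera(name): name is "side" or "top"; returns (picture, depth): 420x560x3 uint8, blue, green, red; 420x560 float32, m along the optical axis (not along the pixel's ray), 0 where there is no reading.
- robot.calibration(name): a dict with "fx", "fy", "cx", "cy" (pixels), "extrinsics" (4x4, takes a point from world to camera coordinates). Camera axes: x right, y down, z forward; pixel columns grow to the right and rows downward; lengths in m; the calibration is good to about 2 mm. A picture is of the moment at which its call begins. calibration takes no time and is no camera call.
- robot.close_job(): hands the job in; it is judged then, once.
The state is a dict: "t": time; "q": joint angles; "dq": joint speeds; "joint_torque": joint torques, N m; "tool_pos": TCP position; "orientation": TCP orientation; "force": force on the tool from outside, world axes, zero at the start; "wrist_torque": the same for the moment, N m; "opening": finger opening in m; "gripper_force": force on a finger pad.
Only numpy, scipy, OpenCV 4.12 (cv2) and the standard library are available. Lean on these libraries where they do the work, as an engineer would, in place of code of your own. Each camera call takes 0.05 s, during which the arm holds its last target. There are 200 camera calls.

### The job

The circuit board in the rework frame has been left tipped, parts side up. Raise its near rail until the board stands upright on edge and let go of it there; then take it again from the robot's side and lay it on over, away from the robot, until it is level with its bare soldered side up, and turn the lock knob clockwise fully home. Leave the other things on the bench where they are.

Things in the scene. Friction and masses are not known exactly. Their poses are not given: they have to be found in the camera images.
- frame: Rework frame fixed to the bench: dark base 110 x 300 x 14 mm (y -175 to +125), aluminium uprights at y +-102 mm, lock bracket 158 mm high at its right (-y) end. Origin on the bench midway between the uprights; z up, -x is the side near the robot, +y to the robot's left. The board's turning axis is parallel to y, at x 0, 110 mm above the bench.
- board_turn (a joint): Angle of the board carriage about frame +y. 0: level, parts side up; grows as the near rail rises; pi/2: upright, that rail on top; pi: level, turned over, bare side up, that rail on the far side. Stops at 0 and 3.5. Balanced stiff hinge (0.2 N m friction): it stays where it is left.
- near_rail (a point): Middle of the carriage's side rail that starts near and raised; 55 mm from the turning axis. Both rails are aluminium, 176 mm long, 12 mm wide, 10 mm thick, their outer edges 61 mm from the axis. Axes turn with the carriage: x towards the other rail, y along the turning axis, z out of the parts side.
- board_mid (a point): Middle of the carriage, on the turning axis, 110 mm above the bench; same axes as near_rail. The board, 4 mm thick, lies between the rails in their mid-plane. One side carries parts up to 13 mm tall, none within 20 mm of a rail's outer edge; the other is bare with rows of flat solder dots.
- lock_knob (a joint): Lock knob, turns clockwise seen from above: 0 = free, bar along frame x; 1.4 rad = stop, fully home. Has friction, stays where left. It swings a dog in over a small captive key that rides on a flat of the board's shaft: it is blocked while the board is steep, goes home once the board is near level and then holds it with a little play. It does not level the board: set that first.
- knob_grip (a point): Where to grip the knob: on its vertical axis, frame x 0, y -131 mm, 180 mm above the bench. Black bar 46 mm long, 12 mm thick, top 190 mm and bottom 164 mm above the bench, on a disc of 20 mm radius. x axis along the bar (turns with it).
- marker: Loose white marker 134 mm long, 17 mm thick, lying right of the frame towards the robot; bystander. Origin under its middle.
- jar_small: Loose small jar 48 mm wide, 60 mm tall, behind the frame; bystander. Origin under its middle.
- torch: Loose dark torch 142 mm long, 39 mm thick, lying left of the frame; bystander. Origin under its middle.
- screwdriver_yellow: Loose screwdriver 170 mm long, 24 mm thick, lying left of the frame; bystander. Origin under its middle.

How it is judged:
On the way, in this order (a step that is already met when the one before it is completed fails the run):
1. the board stands upright (within about 14 degrees), still, and is let go (value of joint board_turn between 1.32 and 1.82 rad and velocity of joint board_turn between -0.05 and 0.05 rad/s and contact force between the fingers and anything else below 0.2 N), for 0.2 s.
2. the board is laid over, bare side up, about level (within 11 degrees) (value of joint board_turn between 2.95 and 3.33 rad), for 0.2 s.
At the end, for the whole second after the job is handed in: the board is level within 7 degrees with its bare side up, and the lock knob is home (at least 1.25 of 1.4 rad) (value of joint board_turn between 3.02 and 3.26 rad and value of joint lock_knob above 1.25 rad); the robot touches nothing.
It fails at once if a bystander is moved by more than 30 mm (distance of any of marker, jar_small, torch, screwdriver_yellow from where it was at the start of the episode above 0.03 m).
It also fails if it takes over 48 s, if anything falls off the work surface, if the arm or the gripper's body presses on something with over 40 N, if the wrist force passes 120 N, or if a joint passes its speed limit or range.

## Working session

There is one attempt and no reset: what is moved stays moved. The work goes in short steps, Python scripts to look and compute and a tool call to move; the robot and the scene stay as the last step left them, time stands still between calls to the robot, and variables do not carry over. Pictures are saved under pics/ and viewed, at most 10 in all, crops included, and the job is handed in when it is done.

Besides the shell and the picture viewer there is one more tool, called after "Emit:" in YAML: its name, and indented under it one key for each argument. apply_moves: Moves the arm, as the interface text tells. Its arguments: {"type":"object","properties":{"series":{"type":"array"},"claw":{"type":"number"},"newtons":{"type":"number"}},"required":["series"]}

```bash
mkdir -p pics
cat > h.py <<'E'
import numpy as np, cv2
from scipy.spatial.transform import Rotation as R
from plant import robot
def cloud(n):
    im,d=robot.read_camera(n); c=robot.calibration(n)
    v,u=np.indices(d.shape); P=np.stack([(u-c['cx'])/c['fx']*d,(v-c['cy'])/c['fy']*d,d,np.ones_like(d)],-1)
    W=P@np.linalg.inv(np.array(c['extrinsics'])).T
    W=W[...,:3]; W[d==0]=np.nan
    return im,W
E
python3 - <<'E'
from h import *
s=robot.read_state(); print({k:np.round(v,3) for k,v in s.items()}); print(R.from_rotvec(s['orientation']).as_matrix().round(3))
for n in('top','side'):
    im,W=cloud(n); cv2.imwrite(f'pics/{n}0.png',im); np.save(f'{n}0.npy',W); print(np.linalg.inv(np.array(robot.calibration(n)['extrinsics'])).round(3), robot.calibration(n)['fx'])
E
```

```text
{'t': np.float64(0.0), 'q': array([ 1.033,  0.131,  1.489, -0.   ,  1.523, -0.085]), 'dq': array([ 0.   , -0.001, -0.001,  0.001, -0.001, -0.001]), 'joint_torque': array([-2.0000e-03, -5.5984e+01, -4.9176e+01,  7.7000e-02,  3.5000e-02,
       -0.0000e+00]), 'tool_pos': array([0.262, 0.539, 0.404]), 'orientation': array([-7.050e-01, -3.061e+00,  3.000e-03]), 'force': array([-0.176,  0.433, -0.417]), 'wrist_torque': array([0.017, 0.055, 0.023]), 'gripper_force': np.float64(0.0), 'opening': np.float64(0.093)}
[[-0.899  0.437 -0.001]
 [ 0.437  0.899 -0.002]
 [ 0.    -0.002 -1.   ]]
[[-0.013 -0.993  0.118  0.45 ]
 [-0.998  0.019  0.052 -0.123]
 [-0.054 -0.117 -0.992  1.294]
 [ 0.     0.     0.     1.   ]] 460.5146868390185
[[ 0.943 -0.204  0.265  0.278]
 [-0.334 -0.573  0.748 -0.985]
 [-0.001 -0.794 -0.608  0.865]
 [ 0.     0.     0.     1.   ]] 501.91478142261815
```

View pics/top0.png

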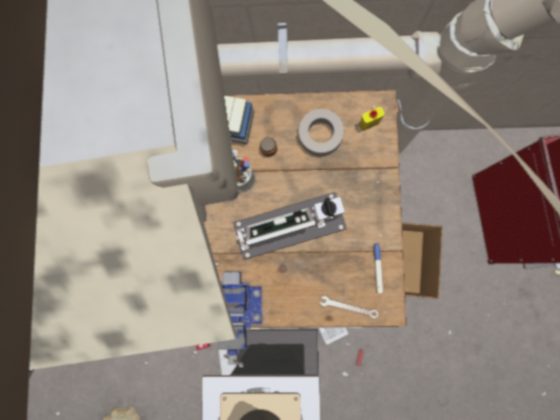

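View pics/side0.png

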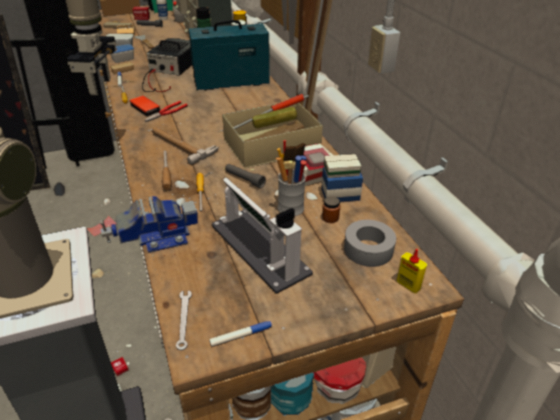

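Top view: frame centred near (290,225), knob near (331,208), tipped rail bright along (245,243)-(312,225). Side view: frame at (260,240), knob at (287,217). A large grey/mottled body covers the top view's left part, and I'll check its height.

Run:
```python
from h import *
for n,box in(('top',(150,320,190,400)),('side',(160,320,180,360))):
    W=np.load(n+'0.npy'); im=cv2.imread(f'pics/{n}0.png')
    r0,r1,c0,c1=box; 
    cv2.imwrite(f'pics/{n}c.png',cv2.resize(im[r0:r1,c0:c1],None,fx=3.6,fy=3.5,interpolation=cv2.INTER_CUBIC))
T=np.load('top0.npy');S=np.load('side0.npy')
for p in[(60,60),(60,180),(280,130),(330,100),(180,190),(60,215)]: print('T',p,T[p[0],p[1]].round(3))
ctr=T[225,290]; print(ctr)
for nm,W in(('T',T),('S',S)):
    P=W.reshape(-1,3); P=P[np.linalg.norm(P[:,:2]-ctr[:2],axis=1)<.22]
    k=P[P[:,2]>.172]; k=k[k[:,2]<.21]; print(nm,'knob',len(k),k.mean(0).round(4),k.min(0).round(3),k.max(0).round(3))
    b=P[(P[:,2]>.009)&(P[:,2]<.02)]
    r=cv2.minAreaRect((b[:,:2]*1000).astype(np.float32)); print('base',len(b),r)
    b=P[(P[:,2]>.03)]; print('above',cv2.minAreaRect((b[:,:2]*1000).astype(np.float32)))
```

```text
T (60, 60) [ 0.524 -0.037  1.14 ]
T (60, 180) [ 0.522 -0.081  1.139]
T (280, 130) [ 0.444 -0.051  1.102]
T (330, 100) [ 0.421 -0.031  1.086]
T (180, 190) [ 0.48  -0.084  1.135]
T (60, 215) [ 0.544 -0.084  1.092]
[ 0.54668329 -0.09225091  0.1394682 ]
T knob 139 [ 0.6118 -0.1395  0.1878] [ 0.563 -0.2    0.172] [0.711 0.019 0.195]
base 2343 ((544.176513671875, -93.53326416015625), (326.8580322265625, 417.33538818359375), 83.10089111328125)
above ((553.4874267578125, -74.44451904296875), (294.2637023925781, 403.10272216796875), 81.88541412353516)
S knob 416 [ 0.6444 -0.059   0.1846] [ 0.566 -0.201  0.172] [0.714 0.078 0.203]
base 2832 ((535.7022094726562, -71.69680786132812), (318.67803955078125, 404.3858642578125), 71.27411651611328)
above ((581.2783203125, -11.54864501953125), (282.9598388671875, 359.93292236328125), 39.910640716552734)
```

View pics/topc.png

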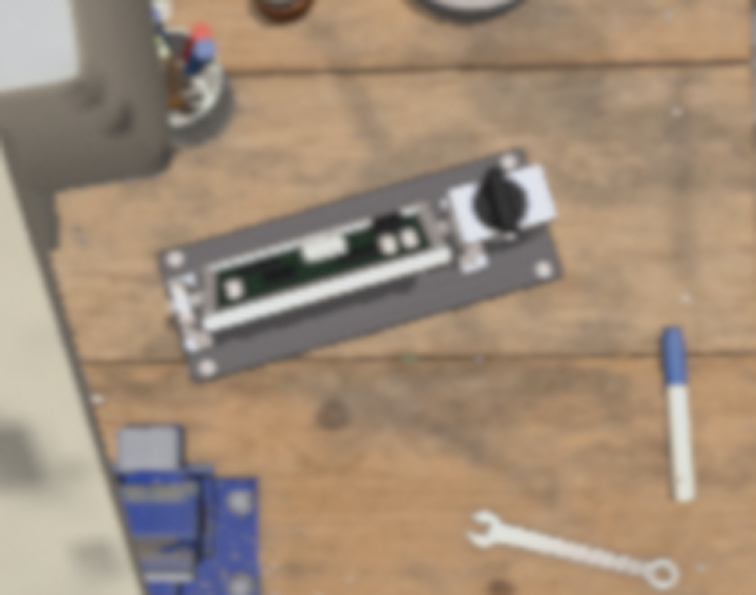

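View pics/sidec.png

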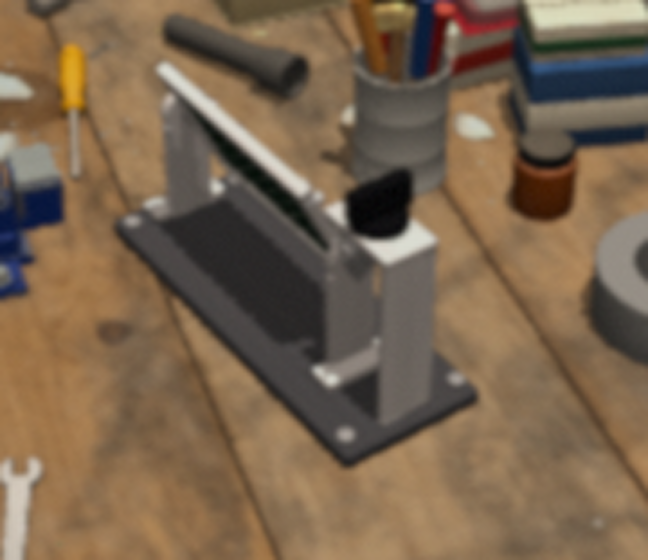

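```bash
cat >> h.py <<'E'
def ray(n,u,v,z):
    c=robot.calibration(n); M=np.linalg.inv(np.array(c['extrinsics']))
    d=M[:3,:3]@[(u-c['cx'])/c['fx'],(v-c['cy'])/c['fy'],1]; return M[:3,3]+d*(z-M[2,3])/d[2]
E
python3 - <<'E'
from h import *
q=[ray('top',x/3.6+190,y/3.5+150,.014)[:2] for x,y in[(160,250),(522,150),(560,272),(197,380)]]
q=np.array(q);print(q.round(4),[np.linalg.norm(q[i]-q[i-1]).round(4) for i in range(4)])
yax=(q[0]+q[3]-q[1]-q[2]);yax/=np.linalg.norm(yax); xax=np.array([yax[1],-yax[0]])
xa2=(q[0]+q[1]-q[2]-q[3]); print('yaw',np.arctan2(xax[1],xax[0]),np.arctan2(xa2[1],xa2[0]))
O=q.mean(0)+.025*yax; print('O',O, 'knob pred',O-.131*yax)
print('knob seen',ray('top',497/3.6+190,203/3.5+150,.178))
for n in('top','side'):
    W=np.load(n+'0.npy').reshape(-1,3); im=cv2.imread(f'pics/{n}0.png').reshape(-1,3)
    d=W[:,:2]-O; F=np.c_[d@xax,d@yax,W[:,2]]
    m=(abs(F[:,0])<.1)&(F[:,1]>-.18)&(F[:,1]<.13)&(F[:,2]>.005)
    k=m&(F[:,2]>.172)&(F[:,1]<-.1); print(n,'knob',F[k].mean(0).round(4),F[k].min(0),F[k].max(0))
    b=m&(F[:,2]<.022); print('base',F[b].min(0),F[b].max(0),np.median(F[b],0))
    for y in(-.06,0,.06):
        r=m&(abs(F[:,1]-y)<.01)&(F[:,2]>.05); A=F[r]; A=A[np.argsort(A[:,0])]; print(y,A[::max(1,len(A)//14),[0]].T.round(3) if 0 else A[::max(1,len(A)//14)][:,[0,2]].round(3).tolist())
np.savez('fr.npz',O=O,yaw=np.arctan2(xax[1],xax[0]))
E
```

```text
[[ 0.57    0.067 ]
 [ 0.6452 -0.2162]
 [ 0.547  -0.2425]
 [ 0.4659  0.0384]] [np.float64(0.108), np.float64(0.2929), np.float64(0.1016), np.float64(0.2925)]
yaw 0.27015951592271353 0.26514559040615476
O [ 0.55035428 -0.06421936] knob pred [ 0.58531624 -0.19046778]
knob seen [ 0.58325197 -0.18644661  0.178     ]
top knob [-0.0002 -0.1288  0.1887] [-0.02226541 -0.13542302  0.17222623] [ 0.02342993 -0.12330139  0.19483826]
base [-0.0997901  -0.17999606  0.00500663] [0.09968741 0.12971808 0.02191061] [-0.02542967 -0.02408324  0.01421266]
-0.06 [[-0.054, 1.16], [-0.049, 1.161], [-0.048, 1.161], [-0.047, 1.159], [-0.046, 1.161], [-0.045, 1.16], [-0.044, 1.161], [-0.043, 1.161], [-0.042, 1.159], [-0.041, 1.159], [-0.04, 1.161], [-0.038, 1.158], [-0.025, 0.164], [-0.002, 0.136], [0.025, 0.084]]
0 [[-0.1, 1.105], [-0.08, 1.123], [-0.074, 1.125], [-0.072, 1.137], [-0.067, 1.139], [-0.061, 1.139], [-0.055, 1.14], [-0.049, 1.14], [-0.043, 1.141], [-0.037, 1.139], [-0.031, 1.141], [-0.024, 1.14], [-0.018, 1.141], [-0.011, 1.14], [0.02, 0.096]]
0.06 [[-0.1, 1.099], [-0.097, 1.102], [-0.094, 1.105]
[... 483 characters left out ...]
0.164], [-0.022, 0.169], [-0.021, 0.168], [-0.02, 0.166], [-0.016, 0.167], [-0.011, 0.138], [-0.007, 0.129], [-0.002, 0.119], [0.001, 0.14], [0.004, 0.139], [0.007, 0.099], [0.013, 0.086]]
0 [[-0.026, 0.165], [-0.025, 0.16], [-0.023, 0.158], [-0.022, 0.165], [-0.02, 0.168], [-0.019, 0.166], [-0.011, 0.139], [-0.007, 0.129], [-0.003, 0.12], [0.001, 0.11], [0.006, 0.1], [0.012, 0.087], [0.018, 0.074], [0.02, 0.064], [0.022, 0.065], [0.024, 0.055]]
0.06 [[-0.027, 0.167], [-0.025, 0.164], [-0.024, 0.166], [-0.022, 0.167], [-0.021, 0.167], [-0.018, 0.166], [-0.009, 0.133], [-0.006, 0.127], [-0.001, 0.116], [0.003, 0.14], [0.005, 0.1], [0.012, 0.087], [0.016, 0.077], [0.02, 0.063], [0.021, 0.062]]
```

Run:
```python
from h import *
W=np.load('side0.npy').reshape(-1,3)
a=np.array([.262,.54]);b=np.array([.482,-.062]);u=(b-a)/np.linalg.norm(b-a)
d=W[:,:2]-a; s=d@u; t=d@[u[1],-u[0]]
m=(s>-.05)&(s<.68)&(abs(t)<.13)&(W[:,2]<.6); print(np.nanmax(W[m,2]), W[m][np.argsort(-W[m,2])[:200:25]].round(3))
```

```text
0.48649494155125966 [[0.252 0.497 0.486]
 [0.232 0.509 0.483]
 [0.256 0.502 0.48 ]
 [0.256 0.501 0.478]
 [0.228 0.518 0.476]
 [0.255 0.496 0.474]
 [0.265 0.501 0.472]
 [0.236 0.51  0.469]]
```

Emit:
apply_moves:
  series:
    - [[0,0,0],[0,0,-0.12]]
    - [[0,0,0],[0,0,-0.12]]
    - [[0,0,0],[0,0,-0.12]]
    - [[0,0,0],[0,0,-0.12]]
    - [[0,0,0],[0,0,-0.12]]
    - [[0,0,0],[0,0,-0.12]]
    - [[0,0,0],[0,0,0]]
  claw: 0

```text
t: 0.68
tool_pos: [0.2624, 0.5394, 0.4041]
orientation: [0.427, -3.112, 0.001]
force: [-0.3, 0.4, 0.7]
opening: 0.0508
gripper_force: 0.0
```

Emit:
apply_moves:
  series:
    - [[-3,-20,0],[0,0,0]]
    - [[-3,-40,0],[0,0,0]]
    - [[-3,-40,0],[0,0,0]]
    - [[-3,-40,0],[0,0,0]]
    - [[-3,-40,0],[0,0,0]]
    - [[-3,-40,0],[0,0,0]]
    - [[-3,-40,0],[0,0,0]]
    - [[-3,-40,0],[0,0,0]]
    - [[-3,-40,0],[0,0,0]]

```text
t: 1.43
tool_pos: [0.3783, 0.2169, 0.4046]
orientation: [-0.412, 3.114, 0.0]
force: [1.5, -0.6, 0.2]
opening: 0.0006
gripper_force: 0.0
```

Emit:
apply_moves:
  series:
    - [[-3,-40,0],[0,0,0]]
    - [[-3,-40,0],[0,0,0]]
    - [[-3,-40,0],[0,0,0]]
    - [[-3,-40,0],[0,0,0]]
    - [[-3,-40,0],[0,0,0]]
    - [[-3,-40,0],[0,0,0]]
    - [[-3,-40,0],[0,0,0]]
    - [[0,-10,0],[0,0,0]]
    - [[0,0,0],[0,0,0]]
    - [[0,0,0],[0,0,0]]

```text
t: 2.27
tool_pos: [0.4749, -0.0555, 0.4043]
orientation: [0.412, -3.114, -0.001]
force: [-0.8, 0.4, -0.8]
opening: 0.0006
gripper_force: 0.0
```

```bash
cat >> h.py <<'E'
f=np.load('fr.npz') if __import__('os').path.exists('fr.npz') else None
def tip():
    s=robot.read_state(); M=R.from_rotvec(s['orientation']).as_matrix(); p=s['tool_pos']+.186*M[:,2]
    Q=R.from_euler('z',-float(f['yaw'])); 
    P=Q.apply(p-np.r_[f['O'],0]); A=(Q.as_matrix()@M)
    print('tip frame mm',(P*1000).round(1),'tool y in frame',A[:,1].round(3),'z',A[:,2].round(3),'F',Q.apply(s['force']).round(1),'open',round(float(s['opening']),4),'q6',s['q'][5].round(2),'t',s['t'])
def angle():
    im,W=cloud('side'); d=W.reshape(-1,3)-np.r_[f['O'],0]; F=R.from_euler('z',-float(f['yaw'])).apply(np.nan_to_num(d,nan=9))
    return im,F
E
python3 -c "
from h import *
tip()"
```

```text
tip frame mm [-70.5  28.7 218.3] tool y in frame [0.007 1.    0.001] z [-0.001  0.001 -1.   ] F [-0.6  0.6 -0.8] open 0.0006 q6 -2.06 t 2.2667
```

Emit:
apply_moves:
  series:
    - [[0,0,15],[0,0,0]]
    - [[0,0,24],[0,0,0]]
    - [[0,0,19],[0,0,0]]
    - [[0,0,5],[0,0,0]]
    - [[-10,0,0],[0,0,0]]
    - [[-12,0,0],[0,0,0]]
    - [[-6,0,0],[0,0,0]]
    - [[-4,0,0],[0,0,0]]
    - [[-4,0,0],[0,0,0]]
    - [[-4,0,0],[0,0,0]]
    - [[-3,0,0],[0,0,0]]
    - [[-3,0,0],[0,0,0]]

```text
t: 3.27
tool_pos: [0.5192, -0.0432, 0.3421]
orientation: [0.418, -3.112, 0.0]
force: [-4.5, -1.7, 3.1]
opening: 0.0004
gripper_force: 2.4
```

Emit:
apply_moves:
  series:
    - [[-3,0,0],[0,0,0]]
    - [[-3,0,0],[0,0,0]]
    - [[-2,0,0],[0,0,0]]
    - [[-2,0,0],[0,0,0]]
    - [[-1,0,0],[0,0,0]]
    - [[0,0,0],[0,0,0]]
    - [[0,0,0],[0,0,0]]

```text
t: 3.85
tool_pos: [0.5302, -0.0403, 0.3417]
orientation: [-0.418, 3.113, 0.0]
force: [-1.9, -0.7, 1.5]
opening: 0.0005
gripper_force: 0.7
```

```bash
cat >> h.py <<'E'
def look(nm):
    im,F=angle(); cv2.imwrite(f'pics/{nm}.png',cv2.resize(im[160:320,180:360],None,fx=3.6,fy=3.5,interpolation=cv2.INTER_CUBIC))
    for y in(-.07,-.045,.06):
        A=F[(abs(F[:,1]-y)<.008)&(abs(F[:,0])<.09)&(F[:,2]>.03)&(F[:,2]<.2)]; A=A[np.argsort(A[:,2])]
        print(y,(A[::max(1,len(A)//12)][:,[0,2]]*1000).round().astype(int).tolist())
E
python3 -c "
from h import *
tip();look('a1')"
```

```text
tip frame mm [-12.9  28.4 155.7] tool y in frame [ 0.003  1.    -0.   ] z [ 0. -0. -1.] F [-2.  -0.1  1.5] open 0.0005 q6 -2.01 t 3.85
-0.07 [[1, 52], [1, 62], [2, 74], [3, 85], [2, 100], [2, 112], [2, 123], [2, 132], [0, 144], [0, 154], [-2, 165], [-3, 171], [-5, 172]]
-0.045 [[1, 50], [1, 60], [4, 68], [3, 79], [4, 91], [3, 102], [3, 115], [1, 126], [2, 137], [2, 146], [-1, 154], [4, 169], [0, 173]]
0.06 [[0, 55], [-1, 59], [3, 63], [1, 70], [3, 74], [2, 82], [2, 86], [2, 91], [2, 96], [1, 104], [1, 111], [0, 116], [1, 123]]
```

Emit:
apply_moves:
  series:
    - [[6,0,0],[0,0,0]]
    - [[12,0,0],[0,0,0]]
    - [[0,0,-5],[0,0,0]]
    - [[0,0,0],[0,0,0]]
    - [[0,0,0],[0,0,0]]
    - [[0,0,0],[0,0,0]]
    - [[0,0,0],[0,0,0]]
    - [[0,0,0],[0,0,0]]
    - [[0,0,0],[0,0,0]]

```text
t: 4.65
tool_pos: [0.5128, -0.0451, 0.3466]
orientation: [0.419, -3.113, -0.0]
force: [0.3, 0.4, 0.1]
opening: 0.0004
gripper_force: 0.0
```

```bash
python3 -c "
from h import *
tip();look('a2')
for t in range(90,181,10):
    a=np.radians(t); c=51*np.array([-np.cos(a),np.sin(a)])+5*np.array([-np.sin(a),-np.cos(a)]); print(t,(c+[-7.5,110]).round(1))"
```

```text
tip frame mm [-31.1  28.5 160.6] tool y in frame [0.003 1.    0.   ] z [-0.  0. -1.] F [0.4 0.3 0.1] open 0.0004 q6 -2.03 t 4.65
-0.07 [[0, 55], [1, 63], [3, 72], [2, 84], [3, 98], [0, 114], [2, 123], [1, 134], [0, 144], [1, 156], [-2, 166], [-2, 171], [2, 173]]
-0.045 [[-1, 53], [2, 62], [3, 69], [2, 82], [4, 91], [2, 104], [2, 116], [2, 126], [1, 136], [0, 149], [-3, 163], [0, 170], [-2, 173]]
0.06 [[2, 51], [2, 58], [3, 63], [2, 68], [2, 74], [3, 81], [3, 87], [3, 93], [1, 100], [1, 107], [1, 113], [2, 119], [-1, 126], [0, 135]]
90 [-12.5 161. ]
100 [ -3.6 161.1]
110 [  5.2 159.6]
120 [ 13.7 156.7]
130 [ 21.5 152.3]
140 [ 28.4 146.6]
150 [ 34.2 139.8]
160 [ 38.7 132.1]
170 [ 41.9 123.8]
180 [ 43.5 115. ]
```

View pics/a2.png

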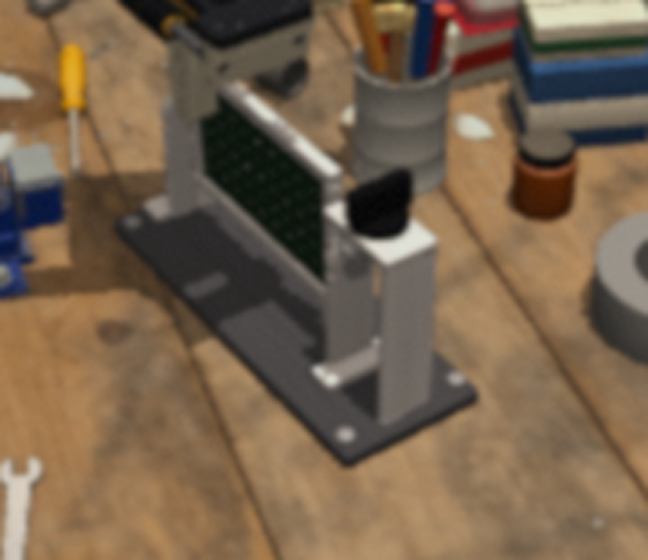

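The board is upright, its bare side with solder dots facing the robot's side, and the fingers stand clear of it at the upper left.

Emit:
apply_moves:
  series:
    - [[-10,0,0],[0,0,0]]
    - [[-6,0,0],[0,0,0]]
    - [[-4,0,0],[0,0,0]]
    - [[-5,0,0],[0,0,0]]
    - [[-5,0,0],[0,0,0]]
    - [[-4.5,0,0.5],[0,0,0]]
    - [[-4.5,0,1],[0,0,0]]
    - [[-4.3,0,1.3],[0,0,0]]
    - [[-4.2,0,1.6],[0,0,0]]
    - [[-4,0,2],[0,0,0]]
    - [[-4,0,2.4],[0,0,0]]

```text
t: 5.62
tool_pos: [0.5664, -0.0304, 0.3373]
orientation: [0.418, -3.112, -0.0]
force: [-5.9, -1.4, -0.0]
opening: 0.0003
gripper_force: 2.2
```

Emit:
apply_moves:
  series:
    - [[-3.5,0,2.7],[0,0,0]]
    - [[-3.4,0,3],[0,0,0]]
    - [[-3,0,3.3],[0,0,0]]
    - [[-2.8,0,3.5],[0,0,0]]
    - [[-2.3,0,3.8],[0,0,0]]
    - [[-2.2,0,3.9],[0,0,0]]
    - [[-1.6,0,4.1],[0,0,0]]
    - [[-1.6,0,4.2],[0,0,0]]
    - [[0,0,0],[0,0,0]]
    - [[0,0,0],[0,0,0]]

```text
t: 6.45
tool_pos: [0.5862, -0.025, 0.3093]
orientation: [-0.419, 3.113, 0.0]
force: [-0.1, -0.5, -0.5]
opening: 0.0005
gripper_force: 0.0
```

```bash
python3 -c "
from h import *
tip();look('a3')"
```

```text
tip frame mm [ 45.2  28.2 123.3] tool y in frame [ 0.003  1.    -0.   ] z [ 0.001 -0.    -1.   ] F [-0.3 -0.5 -0.5] open 0.0005 q6 -1.97 t 6.45
-0.07 [[-54, 96], [-35, 105], [-36, 106], [-49, 107], [-25, 107], [-29, 108], [-26, 109], [-16, 109], [-17, 110], [-14, 111], [2, 112], [-17, 113], [6, 114]]
-0.045 [[-55, 98], [-22, 107], [-57, 108], [-33, 109], [-18, 110], [-9, 111], [3, 112], [16, 113], [23, 115], [34, 116], [25, 118], [47, 121], [52, 124]]
0.06 [[-57, 100], [-58, 105], [-42, 107], [-49, 108], [-52, 109], [14, 110], [-4, 111], [-2, 112], [-1, 113], [-6, 115], [17, 116], [37, 117], [39, 120]]
```

View pics/a3.png

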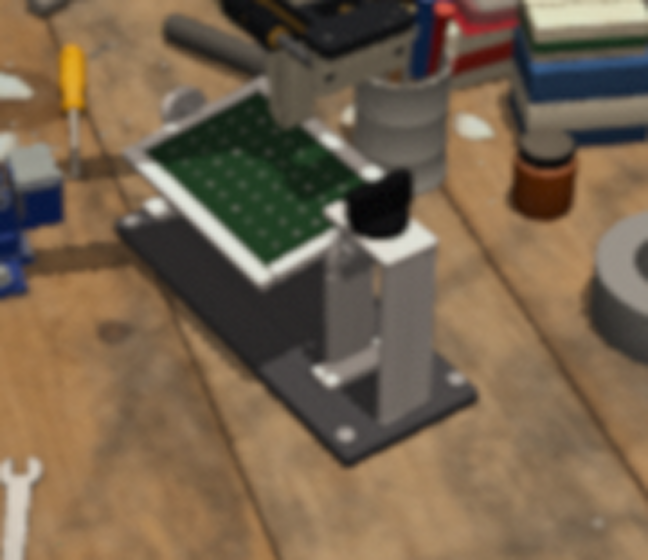

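Far rail still about 6-7° high. Pencil cup stands near the gripper body, so I check clearance.

```bash
python3 -c "
from h import *
for n in ('side','top'):
    F=R.from_euler('z',-float(f['yaw'])).apply(np.nan_to_num(np.load(n+'0.npy').reshape(-1,3)-np.r_[f['O'],0],nan=9))
    A=F[(F[:,0]<.2)&(F[:,0]>.04)&(F[:,1]>-.08)&(F[:,1]<.17)&(F[:,2]>.12)&(F[:,2]<.4)]
    print(n,len(A)); 
    if len(A): print(A.min(0).round(3),A.max(0).round(3)); B=A[A[:,0]<.1]; print(len(B),B[::max(1,len(B)//8)].round(3))
"
```

```text
side 725
[0.13  0.024 0.12 ] [0.2   0.106 0.203]
0 []
top 136
[0.135 0.027 0.12 ] [0.199 0.072 0.191]
0 []
```

Emit:
apply_moves:
  series:
    - [[0,0,2],[0,0,0]]
    - [[0,0,2],[0,0,0]]
    - [[0,0,2],[0,0,0]]
    - [[0,0,0.5],[0,0,0]]
    - [[0,0,0],[0,0,0]]
    - [[0,0,0],[0,0,0]]

```text
t: 7.0
tool_pos: [0.5863, -0.0251, 0.3035]
orientation: [-0.418, 3.112, -0.0]
force: [3.5, 1.2, 5.8]
opening: 0.0006
gripper_force: 2.3
```

```bash
python3 -c "
from h import *
tip();look('a4')"
```

```text
tip frame mm [ 45.3  28.  117.5] tool y in frame [ 0.003  1.    -0.   ] z [ 0.001 -0.001 -1.   ] F [3.7 0.3 5.8] open 0.0006 q6 -1.97 t 7.0
-0.07 [[-57, 107], [1, 110], [-38, 110], [-20, 111], [-24, 111], [-33, 112], [-18, 112], [3, 112], [-45, 113], [-48, 113], [-17, 114], [2, 114], [7, 115]]
-0.045 [[-57, 106], [-32, 110], [-28, 111], [-5, 111], [-10, 112], [30, 112], [-49, 113], [-53, 113], [-11, 114], [25, 115], [22, 115], [54, 117]]
0.06 [[-55, 101], [-24, 110], [-32, 111], [-55, 111], [34, 112], [-10, 112], [-44, 113], [25, 113], [-40, 113], [35, 114], [-59, 114], [34, 115], [20, 116]]
```

Emit:
apply_moves:
  series:
    - [[0,0,1],[0,0,0]]
    - [[0,0,1],[0,0,0]]
    - [[0,0,0],[0,0,0]]
    - [[0,0,0],[0,0,0]]
    - [[0,0,-10],[0,0,0]]
    - [[0,0,-40],[0,0,0]]
    - [[0,0,-40],[0,0,0]]
    - [[0,0,0],[0,0,0]]

```text
t: 7.72
tool_pos: [0.587, -0.0254, 0.3998]
orientation: [-0.417, 3.105, -0.005]
force: [1.1, -1.0, 1.4]
opening: 0.0002
gripper_force: 0.0
```

```bash
python3 -c "
from h import *
tip()
for n in('side','top'):
    im,W=cloud(n); F=R.from_euler('z',-float(f['yaw'])).apply(np.nan_to_num(W.reshape(-1,3)-np.r_[f['O'],0],nan=9))
    A=F[(abs(F[:,0])<.06)&(abs(F[:,1])<.085)&(F[:,2]>.1)&(F[:,2]<.125)]
    for nm,B in(('all',A),('board',A[abs(A[:,0])<.045])):
        c=np.linalg.lstsq(np.c_[B[:,:2],np.ones(len(B))],B[:,2],rcond=None)[0]; print(n,nm,len(B),'slope deg',np.degrees(c[0]).round(2),np.degrees(c[1]).round(2),'z0',c[2].round(4))
    k=F[(F[:,2]>.172)&(F[:,2]<.2)&(abs(F[:,0])<.03)&(abs(F[:,1]+.131)<.025)]; print('knob',(k.min(0)+k.max(0))/2, np.median(k,0))
"
```

```text
tip frame mm [ 47.3  26.9 213.8] tool y in frame [ 0.003  1.    -0.004] z [ 0.008 -0.004 -1.   ] F [ 0.8 -1.3  1.4] open 0.0002 q6 -1.97 t 7.7167
side all 2010 slope deg -0.32 -0.02 z0 0.1133
side board 1471 slope deg -0.44 -0.04 z0 0.113
knob [ 0.00339783 -0.12958095  0.18268625] [ 0.00132564 -0.13347783  0.18544621]
top all 1775 slope deg -1.14 -0.03 z0 0.1131
top board 1464 slope deg -0.45 0.03 z0 0.1129
knob [ 0.00095223 -0.129322    0.18505882] [-0.00067279 -0.12873569  0.18931149]
```

Board is level within 1°. On to the knob.

Emit:
apply_moves:
  series:
    - [[5,-20,0],[0,0,0]]
    - [[10,-35,0],[0,0,0]]
    - [[10,-35,0],[0,0,0]]
    - [[10,-35,0],[0,0,0]]
    - [[8,-25,0],[0,0,0]]
    - [[2,-9,0],[0,0,0]]
    - [[0,0,0],[0,0,0]]
    - [[0,0,0],[0,0,0]]
  claw: 0.6
  newtons: 25

```text
t: 8.48
tool_pos: [0.5841, -0.19, 0.3894]
orientation: [0.417, -3.111, -0.003]
force: [0.2, 1.0, 0.9]
opening: 0.0492
gripper_force: 0.0
```

```bash
python3 -c "
from h import *
tip()"
```

```text
tip frame mm [  -1.5 -129.8  203.4] tool y in frame [0.004 1.    0.002] z [-0.002  0.002 -1.   ] F [0.4 1.  0.9] open 0.0492 q6 -2.24 t 8.4833
```

Emit:
apply_moves:
  series:
    - [[-2,-1,12],[0,0,0]]
    - [[0,0,12],[0,0,0]]
    - [[0,0,8],[0,0,0]]
    - [[0,0,3],[0,0,0]]
    - [[0,0,0],[0,0,0]]

```text
t: 8.9
tool_pos: [0.5863, -0.1898, 0.3537]
orientation: [0.42, -3.11, -0.003]
force: [-0.2, -0.7, -1.4]
opening: 0.0556
gripper_force: 0.0
```

Emit:
apply_moves:
  series:
    - [[0,0,0],[0,0,0]]
    - [[0,0,0],[0,0,0]]
    - [[0,0,0],[0,0,0]]
    - [[0,0,0],[0,0,0]]
    - [[0,0,0],[0,0,0]]
    - [[0,0,0],[0,0,0]]
    - [[0,0,0],[0,0,0]]
    - [[0,0,0],[0,0,0]]
  claw: 0

```text
t: 9.57
tool_pos: [0.5866, -0.19, 0.3561]
orientation: [0.419, -3.113, -0.003]
force: [-3.3, 6.0, 4.7]
opening: 0.0117
gripper_force: 25.0
```

```bash
python3 -c "
from h import *
tip()"
```

```text
tip frame mm [   1.3 -130.4  170.1] tool y in frame [0.003 1.    0.002] z [-0.     0.002 -1.   ] F [-1.6  6.6  4.7] open 0.0117 q6 -2.24 t 9.5667
```

Gripped at 11.7 mm, which matches the 12 mm bar. Turning clockwise (+z of the tool).

Emit:
apply_moves:
  series:
    - [[0,0,0],[0,0,0.06]]
    - [[0,0,0],[0,0,0.1]]
    - [[0,0,0],[0,0,0.1]]
    - [[0,0,0],[0,0,0.1]]
    - [[0,0,0],[0,0,0.1]]
    - [[0,0,0],[0,0,0.1]]
    - [[0,0,0],[0,0,0.1]]
    - [[0,0,0],[0,0,0.1]]

```text
t: 10.23
tool_pos: [0.5867, -0.1888, 0.3561]
orientation: [-0.771, -3.044, -0.006]
force: [-0.9, 10.5, 4.5]
opening: 0.0117
gripper_force: 25.0
```

```bash
python3 -c "
from h import *
tip(); print(robot.read_state()['wrist_torque'])"
```

```text
tip frame mm [   1.9 -129.1  170.1] tool y in frame [0.694 0.72  0.003] z [ 0.     0.004 -1.   ] F [ 2.  10.3  4.5] open 0.0117 q6 -1.47 t 10.2333
[1.99054255 0.30733877 0.13299262]
```

Emit:
apply_moves:
  series:
    - [[0,0,0],[0,0,0.1]]
    - [[0,0,0],[0,0,0.1]]
    - [[0,0,0],[0,0,0.1]]
    - [[0,0,0],[0,0,0.1]]
    - [[0,0,0],[0,0,0.1]]
    - [[0,0,0],[0,0,0.08]]
    - [[0,0,0],[0,0,0.06]]
    - [[0,0,0],[0,0,0]]
    - [[0,0,0],[0,0,0]]

```text
t: 10.98
tool_pos: [0.5873, -0.1882, 0.3561]
orientation: [-1.683, -2.651, -0.007]
force: [2.1, 13.8, 2.4]
opening: 0.0117
gripper_force: 25.0
```

```bash
python3 -c "
from h import *
tip(); print(robot.read_state()['wrist_torque'])"
```

```text
tip frame mm [   3.  -128.5  170.1] tool y in frame [0.986 0.169 0.003] z [ 0.002  0.004 -1.   ] F [ 5.7 12.7  2.4] open 0.0117 q6 -0.84 t 10.9833
[ 2.40803883 -0.37235234  0.02662002]
```

Emit:
apply_moves:
  series:
    - [[0,0,0],[0,0,0]]
    - [[0,0,0],[0,0,0]]
    - [[0,0,0],[0,0,0]]
    - [[0,0,0],[0,0,0]]
    - [[0,0,-10],[0,0,0]]
    - [[0,0,-30],[0,0,0]]
    - [[0,0,-40],[0,0,0]]
    - [[0,0,-40],[0,0,0]]
    - [[0,40,0],[0,0,0]]
    - [[0,40,0],[0,0,0]]
    - [[0,0,0],[0,0,0]]
    - [[0,0,0],[0,0,0]]
  claw: 0.6

```text
t: 11.98
tool_pos: [0.6604, -0.1561, 0.4744]
orientation: [-1.682, -2.65, 0.001]
force: [-1.1, 0.6, -0.4]
opening: 0.0559
gripper_force: 0.0
```

```bash
python3 -c "
from h import *
tip()
im,W=cloud('side'); cv2.imwrite('pics/end.png',cv2.resize(im[160:320,180:360],None,fx=3.6,fy=3.5,interpolation=cv2.INTER_CUBIC))
F=R.from_euler('z',-float(f['yaw'])).apply(np.nan_to_num(W.reshape(-1,3)-np.r_[f['O'],0],nan=9))
A=F[(abs(F[:,0])<.045)&(abs(F[:,1])<.085)&(F[:,2]>.1)&(F[:,2]<.125)]
print(len(A),np.degrees(np.linalg.lstsq(np.c_[A[:,:2],np.ones(len(A))],A[:,2],rcond=None)[0]))
k=F[(F[:,2]>.176)&(F[:,2]<.2)&(abs(F[:,0])<.03)&(abs(F[:,1]+.131)<.03)];print(len(k),cv2.fitLine((k[:,:2]*1000).astype(np.float32),2,0,.01,.01).ravel(),k.min(0),k.max(0))
"
```

```text
tip frame mm [  81.1 -117.6  288.4] tool y in frame [ 0.986  0.169 -0.002] z [-0.002  0.001 -1.   ] F [-0.9  0.9 -0.4] open 0.0559 q6 -0.75 t 11.9833
1484 [-0.41404704  0.05168254  6.47036088]
157 [   0.20791107   -0.97814775    1.0928168  -132.01083   ] [-0.00657013 -0.15312214  0.17615239] [ 0.01124399 -0.10657336  0.19262664]
```

View pics/end.png

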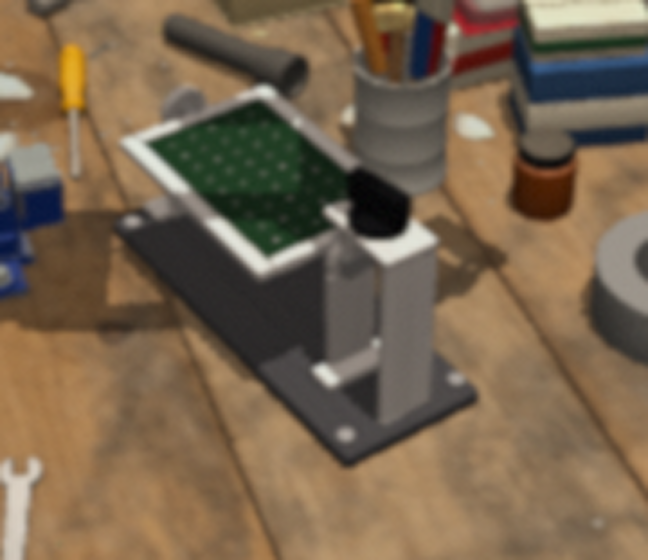

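Board level, bare side up, and the knob bar has turned about 1.36 rad. The bystanders are untouched.

```bash
python3 -c "
from plant import robot
print(robot.close_job())"
```

```text
the job is handed in; nothing more can be done
None
```

The job is handed in (the hand-in call returned no verdict): the board was stood upright, let go, then laid over level within about 1° with its bare side up; the lock knob measured about 1.36 of 1.4 rad, and no bystander was touched.

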